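Make up an injection kit and a dressing kit

TASK

Make up two kits from the stock on the table. Into the tray with the round pocket go the vial (upright, in the round pocket) and the syringe (in the long pocket); into the tray with the square pocket go the tape roll (flat, in the square pocket) and the forceps (in the long pocket). Each thing must lie right down in its pocket, the long ones along it and either way round; do not shift the white tub or the thread carton.

Things in the scene. Friction and masses are not known exactly. Their poses are not given: they have to be found in the camera images.
- round_tray: fixed white tray, 170 (x) x 142 (y) x 12 mm, origin at the centre of its underside, x pointing away from the robot within 6 degrees. Two grey-floored pockets 6 mm deep (floor 6 mm above the table): long, 152 x 38 mm, along tray x, centre at tray x 0, y +44 mm; round, diameter 60 mm, centre at x 0, y -22 mm. Either tray may be the left one.
- square_tray: fixed white tray, 170 (x) x 142 (y) x 12 mm, origin at the centre of its underside, x pointing away from the robot within 6 degrees. Two grey-floored pockets 6 mm deep (floor 6 mm above the table): long, 152 x 38 mm, along tray x, centre at tray x 0, y +44 mm; square, 80 x 80 mm, centre at x 0, y -22 mm.
- vial: brown glass vial, diameter 43 mm up to 68 mm, then a cap of 26 mm, 77 mm tall in all, standing upright; origin at the centre of its underside, z up
- syringe: clear syringe without needle lying on the table, 118 mm along its y axis, barrel 12 mm wide and 18 mm high, a finger flange 30 mm wide (along x) at y +33 mm and the plunger beyond it to y +58 mm; origin under its middle, z up; lies within about 12 degrees of pointing away from the robot
- tape: cream roll of tape lying flat, diameter 62 mm, 25 mm high, with a hole; origin at the centre of its underside, z up
- forceps: grey steel thumb forceps lying on the table, leaf-shaped, 132 mm along the y axis, 19 mm wide in the middle (x), 10 mm high; origin under the middle, z up; lies within about 12 degrees of pointing away from the robot
- tub: small white plastic tub, open, rim diameter 68 mm, 50 mm high, standing among the stock; not part of a kit, do not shift. Origin at the centre of its underside
- carton: white and blue carton of suture thread, 77 x 95 x 40 mm, lying behind the trays; not part of a kit, do not shift. Origin at the centre of its underside. (Fixed things to keep clear of: a green stand with an instrument tray at the left, x over 0.47 and y over 0.09 m, up to 0.26 m high; a spray can and sharps box 0.21 m high behind, x over 0.80 m.)
There are look-alikes about, which are no part of the job. Of the things that look like the vial, the smaller one is meant.

How it is judged:
By the outcome, as a careful person would: the job done as asked, in the order asked, and still so for the second after the job is handed in, with the robot touching nothing.
It also fails if it takes over 109 s, if anything falls off the work surface, if the arm or the gripper's body presses on something with over 40 N, if the wrist force passes 120 N, or if a joint passes its speed limit or range.

ROBOT

A 7-joint arm with a two-finger parallel gripper is mounted at the origin on a cart in front of the work surface, level with it; the furniture and walls round the work are solid. World frame = base frame: x ahead of the robot, y to its left, z up, the work surface at z = 0. Lengths are in m, angles in degrees, forces in N, time in s.
With the tool pointing down it reaches from about 0.425 to 1.025 m from the base axis. Payload 3.6 kg.
Tool frame: the origin (TCP) lies between the finger pads; the fingertips stand 11 mm ahead of it and the grasp point (between the pads) lies 8 mm behind it (manip.finger_overhang is the distance from the TCP to the fingertips, in m); z points along the fingers, y is the line along which they close (so a half turn about z gives the same grasp; the last joint's range is limited). The gripper opens to 85 mm and grips with 20 to 120 N. Pads are 22 mm wide; open, the fingers measure 114 mm over their backs; the gripper's body (76 mm by 85 mm) begins 54 mm behind the grasp point. The pads swing forward as they close: fully open they stand 13 mm farther back than shut.
Start: joints at [63.283, 33.873, 2.773, 92.16, -1.908, 54.013, -1.931], TCP at [0.264, -0.675, 0.242] pointing down, gripper open.
Joint ranges: [-153.93, 153.93], [-27.13, 128.08], [-72.61, 78.16], [10.71, 143.7], [-87.88, 267.88], [4.46, 118.87], [-176.78, 176.78]. Speed limits (degrees/s): [147.25, 147.25, 180, 180, 180, 180, 180].

INTERFACE

Orientations are given as [roll, pitch, yaw] about the fixed x, y, z axes, in that order (R = Rz(yaw) Ry(pitch) Rx(roll)).
In Python, from plant import manip, eyes gives the robot as it stands.
- The arm moves only by the tool send_rows, never from a script. Its argument "deltas" is text: rows parted by semicolons, each of 6 numbers parted by spaces: the shift along the tool's x, y, z in mm, then the turn, a rotation vector about the tool's x, y, z in degrees. A call has 1 to 5 rows; each row shifts and turns the commanded pose from where the row before left it, along the tool's axes as they then stand; what a row does not reach is not made up. A row lasts 1/12 s, in which the tool goes at most 41.7 mm and 7.16 degrees, less where a joint would pass 70% of its speed; a pose out of reach is approached as far as the arm can. A call with a gripper value outside its range is refused whole. "hand" is the finger opening in mm, from 0 to 85.4, set as the call begins (left out, the last holds). The fingers move at their own pace and stop on an object; the grip force is fixed at half the most. Time passes only in rows, so rows that do not move let the fingers close. It gives the time, the measured TCP pose, the force, the opening and the grip force at its end, in the units of the state.
- manip.get_state(): the state, without advancing time (a new reading comes with each control period).
- eyes.get_image(name): name is "scene" or "top"; returns a dict with "img" (384x512x3 uint8, red, green, blue), "intrinsics" (3x3 intrinsics, pixels), "pose" (4x4, takes a point from camera to world coordinates). Camera axes: x right, y up, looking along -z (the intrinsics and any distortion apply to the point x, -y, -z); pixel columns grow to the right and rows downward; lengths in m; the calibration is good to about 2 mm. A picture is of the moment at which its call begins. There is no depth.
- manip.job_done(): hands the job in; it is judged then, once.
The state is a dict: "time": time; "joint_positions": joint angles; "dq": joint speeds; "tau": joint torques, N m; "tcp_pos": TCP position; "tool_rot": TCP orientation; "ft_force": force on the tool from outside, world axes, zero at the start; "torque": the same for the moment, N m; "gripper_width": finger opening in m; "grip_force": force on a finger pad.
Only numpy, scipy, OpenCV 4.12 (cv2) and the standard library are available. Lean on these libraries where they do the work, as an engineer would, in place of code of your own. Each camera call takes 0.05 s, during which the arm holds its last target. There are 200 camera calls.

## Working session

There is one attempt and no reset: what is moved stays moved. The work goes in short steps, Python scripts to look and compute and a tool call to move; the robot and the scene stay as the last step left them, time stands still between calls to the robot, and variables do not carry over. Pictures are saved under pics/ and viewed, at most 14 in all, crops included, and the job is handed in when it is done.

Besides the shell and the picture viewer there is one more tool, called after "Call:" by a JSON object that holds its "api" and its "payload". send_rows: Moves the arm, as the interface text tells. Its arguments: {"type":"object","properties":{"deltas":{"type":"string"},"hand":{"type":"number"}},"required":["deltas"]}

```bash
ls; mkdir -p pics; python3 - <<'E'
from plant import manip, eyes
import cv2,numpy as np
for n in("top","scene"):
    d=eyes.get_image(n);cv2.imwrite(f"pics/{n}0.png",cv2.resize(d["img"][:,:,::-1],(800,600),interpolation=cv2.INTER_CUBIC))
    np.savez(f"{n}0.npz",**{k:np.array(v) for k,v in d.items() if k in("img","intrinsics","pose")})
    print(d.keys(),np.round(d["intrinsics"],2),np.round(d["pose"],4))
print(manip.get_state(), manip.finger_overhang)
E
```

```text
pics
dict_keys(['img', 'intrinsics', 'pose']) [[468.77   0.   257.03]
 [  0.   468.77 186.43]
 [  0.     0.     1.  ]] [[-0.0154  0.9984 -0.0553  0.5664]
 [-0.9998 -0.0149  0.0092 -0.1576]
 [ 0.0083  0.0554  0.9984  1.1637]
 [ 0.      0.      0.      1.    ]]
dict_keys(['img', 'intrinsics', 'pose']) [[370.62   0.   249.84]
 [  0.   370.62 194.44]
 [  0.     0.     1.  ]] [[-0.5564  0.625  -0.5475  0.1268]
 [-0.8308 -0.4288  0.3549  0.1368]
 [-0.013   0.6523  0.7578  0.7102]
 [ 0.      0.      0.      1.    ]]
{'time': 0.1, 'joint_positions': array([63.28160631, 33.92085933,  2.76679647, 92.23081842, -1.90614711,
       54.01284414, -1.92959157]), 'dq': array([-0.05586059, -0.012132  ,  0.10120597, -0.2241938 ,  0.04767714,
        0.0290696 , -0.01309075]), 'tau': array([ 5.06823562e-03, -5.49993324e+01,  1.55319259e+00, -1.98825663e+01,
        9.73347895e-03,  3.70363079e-03, -4.50671767e-07]), 'tcp_pos': array([ 0.26381815, -0.67449654,  0.24123846]), 'tool_rot': array([-1.79881780e+02,  7.63574027e-03,  2.13688204e+01]), 'ft_force': array([-0.60431582,  0.97766992, -0.14658328]), 'torque': array([-0.0065975 ,  0.00211332, -0.03374928]), 'grip_force': 0.0, 'gripper_width': 0.08522423436672932} 0.011
```

View pics/top0.png

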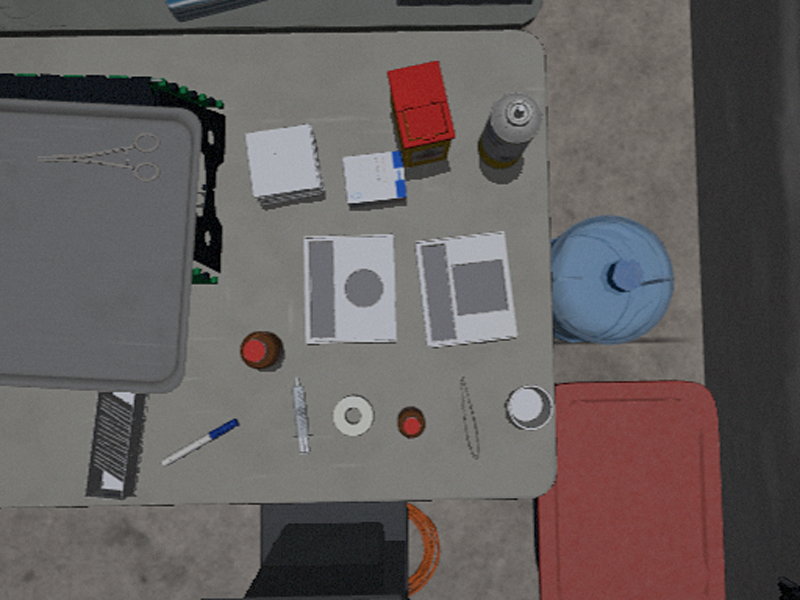

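View pics/scene0.png

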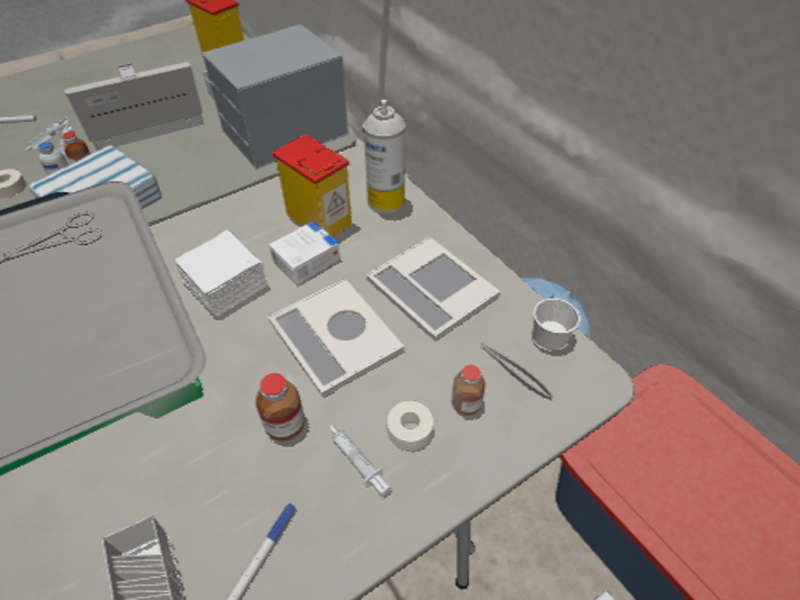

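The top view shows the round tray on the left (350,290), the square tray on the right (466,290), the syringe (301,415), tape (353,415), forceps (470,417) and tub (530,407). Two things look like the vial: a large brown bottle (262,350) and a small one (411,422). The small one fits "the smaller one is meant". I'll confirm it in an enlarged crop.

```bash
cat > h.py <<'E'
import numpy as np,cv2
def load(n): return np.load(f"{n}.npz")
def ray(d,u,v,z):
    K=d["intrinsics"];P=d["pose"]
    u=np.asarray(u,float);v=np.asarray(v,float)
    c=np.stack([(u-K[0,2])/K[0,0],-(v-K[1,2])/K[1,1],-np.ones_like(u)],-1)
    w=c@P[:3,:3].T; t=(z-P[2,3])/w[...,2]
    return P[:3,3]+w*t[...,None]
def proj(d,p):
    K=d["intrinsics"];P=d["pose"]
    c=(np.asarray(p)-P[:3,3])@P[:3,:3]
    return np.stack([K[0,0]*c[...,0]/-c[...,2]+K[0,2],K[1,1]*-c[...,1]/-c[...,2]+K[1,2]],-1)
def rect(cx,cy,yaw,sx,sy,z):
    a=np.radians(yaw);R=np.array([[np.cos(a),-np.sin(a)],[np.sin(a),np.cos(a)]])
    q=np.array([[1,1],[1,-1],[-1,-1],[-1,1]])*[sx/2,sy/2]@R.T+[cx,cy]
    return np.c_[q,np.full(4,z)]
E
python3 - <<'E'
from h import *
d=load("top0");im=d["img"][:,:,::-1]
c=im[230:305,180:360]
cv2.imwrite("pics/c1.png",cv2.resize(c,None,fx=4.4,fy=4.4,interpolation=cv2.INTER_CUBIC))
d2=load("scene0");im=d2["img"][:,:,::-1]
c=im[200:330,155:370]
cv2.imwrite("pics/c2.png",cv2.resize(c,None,fx=3.7,fy=3.7,interpolation=cv2.INTER_CUBIC))
# trays' white area & pockets
hsv=cv2.cvtColor(np.ascontiguousarray(d["img"]),cv2.COLOR_RGB2HSV)
g=d["img"].astype(int)
w=((g.min(2)>165)).astype(np.uint8)
n,l,s,ce=cv2.connectedComponentsWithStats(w)
for i in range(1,n):
    if s[i,4]>150: 
        m=(l==i).astype(np.uint8)
        cn,_=cv2.findContours(m,cv2.RETR_CCOMP,cv2.CHAIN_APPROX_NONE)
        print("white",s[i],ce[i])
        for k in cn:
            if cv2.contourArea(k)>200:
                p=k[:,0,:];W=ray(d,p[:,0],p[:,1],0.012)
                r=cv2.minAreaRect((W[:,:2]*1000).astype(np.float32));print("  ",np.round(r[0],1),np.round(r[1],1),round(r[2],1))
red=((g[:,:,0]>150)&(g[:,:,1]<90)).astype(np.uint8)
n,l,s,ce=cv2.connectedComponentsWithStats(red)
for i in range(1,n):
    if s[i,4]>30: print("red",s[i],ce[i])
E
```

```text
white [ 158   80   46   46 1632] [179.8247549 102.3504902]
   [842.5  19.4] [101.7 102.1] 7.8
white [220  97  35  33 858] [236.56293706 113.07808858]
   [ 813.3 -123.4] [74.2 82.5] 5.6
white [ 267  149   64   73 1542] [303.66666667 184.57911803]
   [ 633.1 -269.4] [168. 139.] 5.8
   [ 635.1 -290.7] [88.4 89.2] 6.3
   [ 628.8 -225.5] [159.5  48. ] 5.4
white [ 195  150   58   70 2172] [229.83563536 184.61049724]
   [636.5 -85.4] [168.2 138.2] 0.6
   [ 637.1 -107.9] [64.5 64.4] 44.2
   [635.8 -41.6] [ 46.7 157.9] 89.5
white [326 248  20  21 307] [336.1009772  258.61237785]
   [ 451.  -358.1] [46.6 47.9] 79.7
white [214 254  24  25 351] [225.5042735  265.84900285]
   [437.2 -88.4] [56.  58.1] 89.3
red [251  48  29  23 317] [261.66246057  59.41955836]
red [284  66   6  21  32] [286.59375  76.125  ]
red [255  72  20  22  71] [261.08450704  85.87323944]
red [157 218  12  13 130] [162.36153846 224.08461538]
red [259 268   9  10  70] [263.07142857 272.17142857]
```

View pics/c1.png

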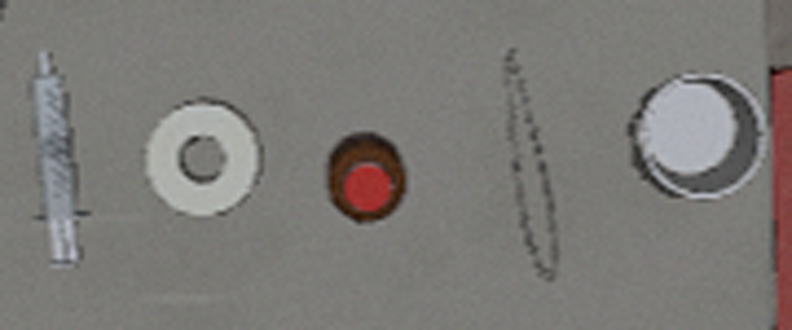

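View pics/c2.png

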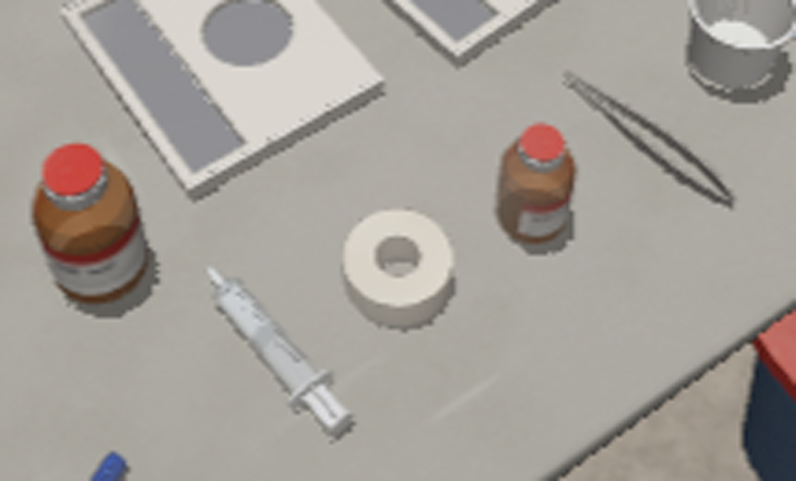

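The crops confirm it: the small bottle, at top (411,422) and scene (468,390), is clearly the smaller of the two, so it is the vial. Next I'll work out the poses.

```bash
python3 - <<'E'
from h import *
t=load("top0");s=load("scene0")
mm=lambda a:np.round(np.asarray(a)[...,:2]*1000,1)
print("vial top",mm(ray(t,263.07,272.17,.077)))
# scene centroid of the cap, tape
for n,d in(("top",t),("scene",s)):
    g=d["img"].astype(int)
    red=((g[:,:,0]>150)&(g[:,:,1]<100)&(g[:,:,2]<100)).astype(np.uint8)
    k,l,st,ce=cv2.connectedComponentsWithStats(red)
    for i in range(1,k):
        if 30<st[i,4]<400: print(n,"red",ce[i],st[i,4],mm(ray(d,*ce[i],.077)))
    w=(g.min(2)>150).astype(np.uint8)
    k,l,st,ce=cv2.connectedComponentsWithStats(w)
    for i in range(1,k):
        if st[i,4]>150:
            cn,_=cv2.findContours((l==i).astype(np.uint8),cv2.RETR_EXTERNAL,cv2.CHAIN_APPROX_NONE)
            c=cn[0][:,0]; e=cv2.minAreaRect(mm(ray(d,c[:,0],c[:,1],.025)).astype(np.float32)); print(n,"wh",np.round(ce[i]),np.round(e[0],1),np.round(e[1],1))
P=lambda d,a,o,f,z:mm(ray(d,o[0]+(np.array(a)[:,0]+.5)/f-.5,o[1]+(np.array(a)[:,1]+.5)/f-.5,z))
to=((180,230),4.4);so=((155,200),3.7)
print("syr",P(t,[(44,52),(64,264)],*to,.009),P(s,[(210,270),(342,425)],*so,.009))
print("forc",P(t,[(510,48),(548,280)],*to,.005),P(s,[(567,76),(733,203)],*so,.005))
# overlay of tray models
im=cv2.resize(t["img"][120:240,180:350,::-1],None,fx=4.4,fy=4.4,interpolation=cv2.INTER_CUBIC)
# dark-line forceps PCA
g=t["img"][238:297,288:312].astype(float).mean(2);m=g<np.median(g)-18
v,u=np.nonzero(m);W=ray(t,u+288,v+238,.005)[:,:2]
r=cv2.fitLine(W.astype(np.float32),cv2.DIST_HUBER,0,.001,.001).ravel();print("fl",r,np.degrees(np.arctan2(r[1],r[0])),mm(W.min(0)),mm(W.max(0)),m.sum())
# trays in scene
for nm,c in(("sq",(.633,-.2694,5.9)),("rd",(.6365,-.0854,.5))):
    for d,n in((t,"top"),(s,"scene")):
        print(nm,n,np.round(proj(d,rect(*c,.17,.142,.012))).tolist())
E
```

```text
vial top [ 429.  -178.4]
top red [261.66246057  59.41955836] 317 [ 926.2 -183.1]
top red [286.59375  76.125  ] 32 [ 885.5 -241.2]
top red [261.08450704  85.87323944] 71 [ 863.  -180.8]
top red [162.36153846 224.08461538] 130 [542.8  52.2]
top red [263.07142857 272.17142857] 70 [ 428.9 -178.4]
top wh [180. 102.] [839.5  17.1] [101.9 105.4]
top wh [237. 113.] [ 810.8 -126.4] [74.  91.1]
top wh [303. 185.] [ 632.3 -267.5] [166.6 141. ]
top wh [229. 185.] [635.9 -86.5] [166.8 140.9]
top wh [336. 258.] [ 451.1 -356.1] [47.5 47.9]
top wh [226. 266.] [438.6 -89.2] [55.5 57.5]
scene red [137.43902439   2.5203252 ] 123 [1709.3 -357.6]
scene red [301.175  238.2375] 80 [ 426.9 -180.4]
scene red [174.23976608 245.43274854] 171 [557.7  42.1]
scene red [451.6875 259.625 ] 32 [ 223.7 -390. ]
scene red [486.30567686 289.1790393 ] 229 [ 149.  -389.4]
scene red [422.79710145 344.15217391] 276 [ 148.6 -214. ]
scene red [414.17117117 350.44144144] 111 [ 149.8 -194.2]
scene red [507.2  320.05] 40 [  94.3 -367.2]
scene red [493.         346.27083333] 96 [  81.7 -306.8]
scene red [449.15151515 356.27272727
[... 427 characters left out ...]
 -452.1] [86.4 78. ]
scene wh [204. 263.] [652.1  -9.7] [732. 801.]
scene wh [ 50. 110.] [1254.   127.7] [ 32.5 179.7]
scene wh [ 63. 112.] [1218.4  102.4] [ 30.2 146.7]
syr [[497.9  -1.1]
 [381.  -11.3]] [[498.1  -2.9]
 [379.5 -14.9]]
forc [[ 495.8 -260.9]
 [ 367.1 -279.5]] [[ 492.  -261.8]
 [ 364.1 -282.8]]
fl [ 0.990213    0.13956453  0.4258786  -0.27078205] 8.022648 [ 367.6 -284.5] [ 494.6 -258.7] 125
sq top [[265.0, 154.0], [322.0, 147.0], [331.0, 216.0], [274.0, 222.0]]
sq scene [[233.0, 175.0], [273.0, 151.0], [319.0, 186.0], [277.0, 215.0]]
rd top [[194.0, 151.0], [251.0, 149.0], [253.0, 218.0], [195.0, 220.0]]
rd scene [[170.0, 202.0], [219.0, 178.0], [257.0, 222.0], [204.0, 251.0]]
```

Call:
{"api": "send_rows", "payload": {"deltas": "0 0 0 0 0 7.1; 0 0 0 0 0 7.1; 0 0 0 0 0 7.1; 11 -33 0 0 0 0; 11 -33 0 0 0 0", "hand": 68}}

```text
time: 0.52
tcp_pos: [0.2843, -0.61, 0.2415]
tool_rot: [180.0, 0.1, -0.2]
ft_force: [0.9, 1.5, -0.8]
gripper_width: 0.0681
grip_force: 0.0
```

Call:
{"api": "send_rows", "payload": {"deltas": "11 -33 0 0 0 0; 11 -33 0 0 0 0; 11 -33 0 0 0 0; 11 -33 0 0 0 0; 11 -33 0 0 0 0"}}

```text
time: 0.93
tcp_pos: [0.3409, -0.4422, 0.242]
tool_rot: [-180.0, 0.0, 0.1]
ft_force: [0.3, -0.6, 0.7]
gripper_width: 0.068
grip_force: 0.0
```

Call:
{"api": "send_rows", "payload": {"deltas": "11 -33 0 0 0 0; 11 -33 0 0 0 0; 11 -33 0 0 0 0; 11 -33 0 0 0 0; 0 0 0 0 0 0"}}

```text
time: 1.35
tcp_pos: [0.3868, -0.3042, 0.2417]
tool_rot: [-179.7, 0.0, 0.7]
ft_force: [-0.3, -1.1, 0.0]
gripper_width: 0.068
grip_force: 0.0
```

Call:
{"api": "send_rows", "payload": {"deltas": "10 -31 20 0 0 0; 10 -31 20 0 0 0; 10 -31 20 0 0 0; 11 -32 30 0 0 0; 0 0 0 0 0 0"}}

```text
time: 1.77
tcp_pos: [0.4241, -0.1823, 0.151]
tool_rot: [-179.7, 0.4, 0.7]
ft_force: [-0.8, 0.0, 0.1]
gripper_width: 0.0679
grip_force: 0.0
```

```bash
python3 - <<'E'
from plant import manip, eyes
from h import *
s=manip.get_state();print(s["tcp_pos"],s["tool_rot"])
d=eyes.get_image("scene");im=d["img"][150:330,155:395,::-1]
cv2.imwrite("pics/v1.png",cv2.resize(im,None,fx=3.3,fy=3.3,interpolation=cv2.INTER_CUBIC))
E
```

```text
[ 0.42414898 -0.18225655  0.15097476] [-179.66365828    0.38663855    0.65010491]
```

View pics/v1.png

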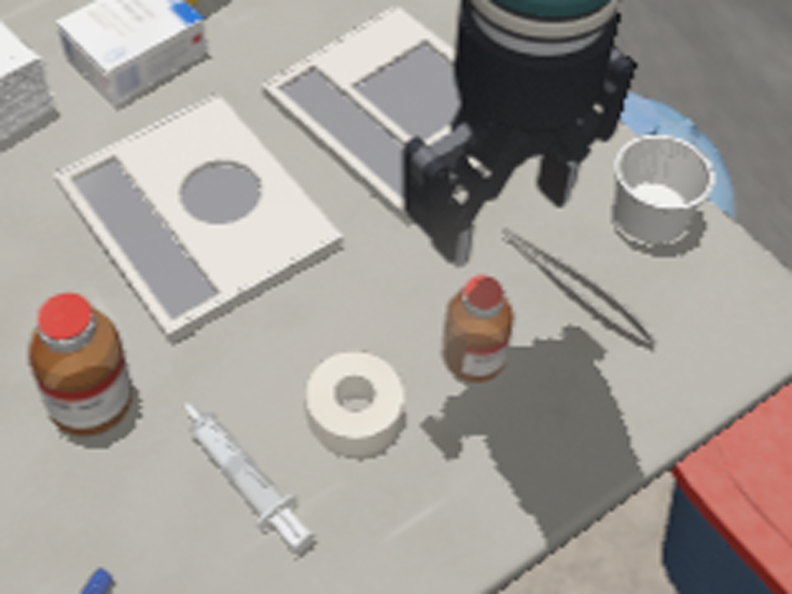

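The gripper is open above the vial (crop 480,330), with clearance to the tape and the forceps. I'll descend and grip.

Call:
{"api": "send_rows", "payload": {"deltas": "4 -3 15 0 0 0.6; 0 0 25 0 0 0; 0 0 25 0 0 0; 0 0 25 0 0 0; 0 0 23 0 0 0"}}

```text
time: 2.23
tcp_pos: [0.429, -0.1883, 0.0411]
tool_rot: [179.9, -0.1, -0.6]
ft_force: [-0.1, -0.2, 0.3]
gripper_width: 0.0679
grip_force: 0.0
```

Call:
{"api": "send_rows", "payload": {"deltas": "0 0 0 0 0 0; 0 0 0 0 0 0; 0 0 0 0 0 0; 0 0 0 0 0 0; 0 0 0 0 0 0", "hand": 30}}

```text
time: 2.65
tcp_pos: [0.4295, -0.1872, 0.043]
tool_rot: [179.9, -0.2, -0.6]
ft_force: [0.1, -0.6, 0.1]
gripper_width: 0.0418
grip_force: 60.6
```

Call:
{"api": "send_rows", "payload": {"deltas": "0 0 0 0 0 0; 0 0 0 0 0 0; 0 0 0 0 0 0; 0 0 0 0 0 0; 0 0 0 0 0 0"}}

```text
time: 3.07
tcp_pos: [0.4289, -0.1866, 0.0419]
tool_rot: [180.0, -0.0, -0.5]
ft_force: [0.3, 0.1, 3.6]
gripper_width: 0.0418
grip_force: 60.6
```

Call:
{"api": "send_rows", "payload": {"deltas": "0 0 -20 0 0 0; 0 0 -30 0 0 0; 15 -6 -20 0 0 0; 28 -10 0 0 0 0; 28 -10 0 0 0 0"}}

```text
time: 3.48
tcp_pos: [0.5003, -0.1617, 0.1132]
tool_rot: [180.0, -0.1, -0.7]
ft_force: [0.1, -0.3, -0.9]
gripper_width: 0.0416
grip_force: 60.8
```

Call:
{"api": "send_rows", "payload": {"deltas": "28 -10 0 0 0 0; 28 -10 0 0 0 0; 28 -11 0 0 0 0; 28 -11 0 0 0 0; 25 -10 0 0 0 0"}}

```text
time: 3.9
tcp_pos: [0.6389, -0.1093, 0.1114]
tool_rot: [-180.0, 0.0, -0.5]
ft_force: [-0.2, 0.1, -0.9]
gripper_width: 0.0417
grip_force: 60.8
```

Call:
{"api": "send_rows", "payload": {"deltas": "0 0 0 0 0 0; 0 0 0 0 0 0"}}

```text
time: 4.07
tcp_pos: [0.6386, -0.1088, 0.1112]
tool_rot: [-180.0, -0.0, -0.4]
ft_force: [-0.9, -0.7, -0.6]
gripper_width: 0.0419
grip_force: 60.8
```

```bash
cat > look.py <<'E'
from plant import manip, eyes
from h import *
import sys
s=manip.get_state();print(round(s["time"],2),np.round(s["tcp_pos"]*1000,1),np.round(s["tool_rot"],2),np.round(s["ft_force"],1),s["gripper_width"])
def shot(cam,name,box=None,marks=(),f=4):
    d=eyes.get_image(cam);x0,x1,y0,y1=box
    im=cv2.resize(d["img"][y0:y1,x0:x1,::-1],None,fx=f,fy=f,interpolation=cv2.INTER_CUBIC)
    for m in marks:
        q=proj(d,np.array(m));q=((q-[x0,y0]+.5)*f-.5)
        for p in np.atleast_2d(q): cv2.circle(im,tuple(np.round(p).astype(int).tolist()),2,(0,255,0),-1)
    cv2.imwrite(f"pics/{name}.png",im);return d
def cir(x,y,z,r): a=np.linspace(0,2*np.pi,24);return np.c_[x+r*np.cos(a),y+r*np.sin(a),a*0+z]
E
python3 - <<'E'
from look import *
t=manip.get_state()["tcp_pos"]
shot("scene","p1",(140,320,90,240),[cir(.637,-.1075,.012,.03),cir(t[0],t[1],t[2]-.042,.0215)])
E
```

```text
4.07 [ 638.6 -108.8  111.2] [-1.7996e+02 -2.0000e-02 -3.8000e-01] [-0.9 -0.7 -0.6] 0.041908863919946304
```

View pics/p1.png

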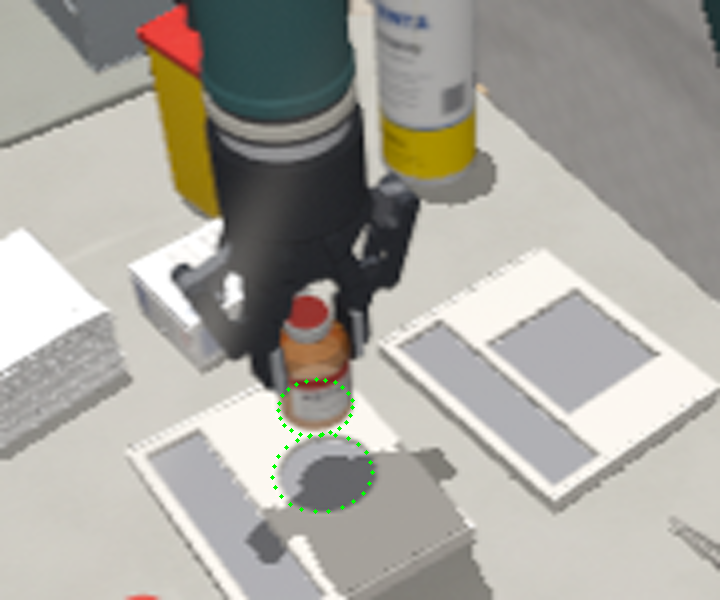

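The vial is held upright over the round pocket (crop 320,470) and is in line with it. I'll lower it.

Call:
{"api": "send_rows", "payload": {"deltas": "-3 -1 20 0 0 0; 0 0 20 0 0 0; 0 0 15 0 0 0; 0 0 0 0 0 0; 0 0 0 0 0 0"}}

```text
time: 4.53
tcp_pos: [0.6321, -0.1104, 0.0559]
tool_rot: [180.0, 0.2, -0.6]
ft_force: [-1.6, -0.2, -0.5]
gripper_width: 0.0415
grip_force: 60.8
```

Call:
{"api": "send_rows", "payload": {"deltas": "0 0 2 0 0 0; 0 0 2 0 0 0; 0 0 0 0 0 0; 0 0 0 0 0 0"}}

```text
time: 4.87
tcp_pos: [0.6347, -0.1096, 0.0533]
tool_rot: [180.0, -0.1, -0.5]
ft_force: [-0.7, 0.8, -0.2]
gripper_width: 0.0416
grip_force: 60.8
```

Call:
{"api": "send_rows", "payload": {"deltas": "1 -2 2 0 0 0; 0 0 2 0 0 0; 0 0 0 0 0 0; 0 0 0 0 0 0"}}

```text
time: 5.2
tcp_pos: [0.6353, -0.1073, 0.0485]
tool_rot: [-180.0, 0.0, -0.5]
ft_force: [0.3, -0.4, -0.4]
gripper_width: 0.0418
grip_force: 60.8
```

Call:
{"api": "send_rows", "payload": {"deltas": "0 0 1.5 0 0 0; 0 0 0 0 0 0; 0 0 0 0 0 0"}}

```text
time: 5.45
tcp_pos: [0.6356, -0.1074, 0.0479]
tool_rot: [-180.0, -0.0, -0.5]
ft_force: [-1.0, 0.9, 5.2]
gripper_width: 0.0418
grip_force: 61.4
```

Call:
{"api": "send_rows", "payload": {"deltas": "0 0 0 0 0 0; 0 0 0 0 0 0; 0 0 0 0 0 0; 0 0 0 0 0 0", "hand": 66}}

```text
time: 5.78
tcp_pos: [0.6353, -0.1076, 0.0469]
tool_rot: [180.0, 0.0, -0.5]
ft_force: [0.3, -0.5, -0.3]
gripper_width: 0.0663
grip_force: 0.0
```

Call:
{"api": "send_rows", "payload": {"deltas": "0 0 -20 0 0 0; 0 0 -30 0 0 0; 0 0 -30 0 0 0; -5 -3 -30 0 0 0; -30 -15 0 0 0 0"}}

```text
time: 6.2
tcp_pos: [0.6101, -0.0929, 0.1637]
tool_rot: [179.8, -1.1, -0.7]
ft_force: [1.8, -0.4, 0.7]
gripper_width: 0.0659
grip_force: 0.0
```

Call:
{"api": "send_rows", "payload": {"deltas": "-30 -15 0 0 0 -2; -30 -15 0 0 0 -2; -30 -15 0 0 0 -2; -30 -15 0 0 0 0; -25 -15 0 0 0 0", "hand": 40}}

```text
time: 6.62
tcp_pos: [0.4492, -0.0215, 0.1571]
tool_rot: [-180.0, 0.1, 5.4]
ft_force: [-0.5, 0.8, 0.9]
gripper_width: 0.0404
grip_force: 0.0
```

Call:
{"api": "send_rows", "payload": {"deltas": "0 0 0 0 0 0; 0 0 0 0 0 0"}}

```text
time: 6.78
tcp_pos: [0.4502, -0.0212, 0.1572]
tool_rot: [-180.0, 0.1, 5.6]
ft_force: [1.4, -0.0, -0.7]
gripper_width: 0.0396
grip_force: 0.0
```

```bash
python3 - <<'E'
from look import *
shot("scene","s1",(110,310,160,310),[cir(.637,-.1075,.006,.03),np.array([[.497,-.002,.009],[.380,-.013,.009]])])
E
```

```text
6.78 [450.2 -21.2 157.2] [-1.7998e+02  7.0000e-02  5.5600e+00] [ 1.4 -0.  -0.7] 0.03964348155012112
```

View pics/s1.png

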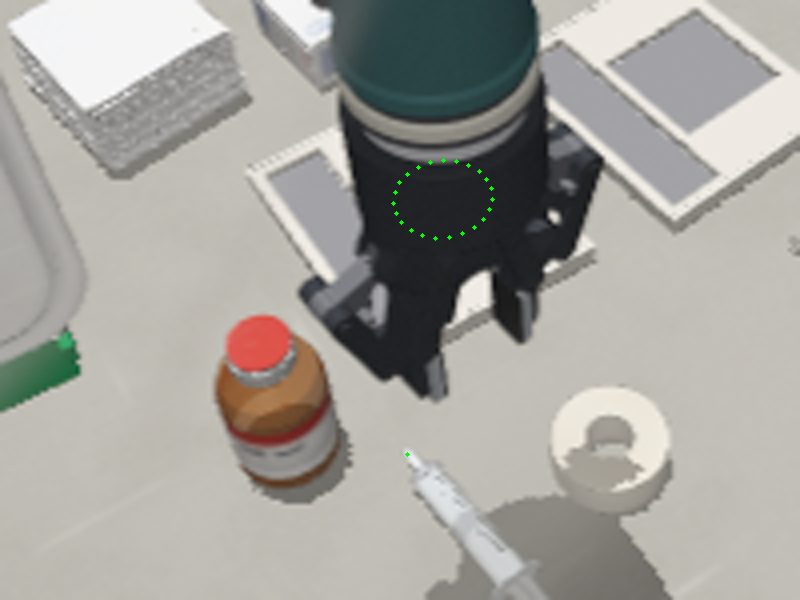

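The projected syringe tip point (crop 407,455) falls on the real tip, and the gripper is above it with its opening across the barrel. I'll descend.

Call:
{"api": "send_rows", "payload": {"deltas": "-4 -14 20 0 0 0; 0 0 30 0 0 0; 0 0 30 0 0 0; 0 0 30 0 0 0; 0 0 18 0 0 0"}}

```text
time: 7.25
tcp_pos: [0.4485, -0.0087, 0.0266]
tool_rot: [180.0, -0.0, 5.4]
ft_force: [0.2, -1.1, 0.4]
gripper_width: 0.0396
grip_force: 0.0
```

Call:
{"api": "send_rows", "payload": {"deltas": "0 0 0 0 0 0; 0 0 0 0 0 0; 0 0 0 0 0 0"}}

```text
time: 7.5
tcp_pos: [0.4481, -0.0087, 0.0296]
tool_rot: [180.0, -0.1, 5.4]
ft_force: [0.2, -0.8, -0.4]
gripper_width: 0.0403
grip_force: 0.0
```

Call:
{"api": "send_rows", "payload": {"deltas": "-4 -2 6 0 0 0; 0 0 6 0 0 0; 0 0 0 0 0 0; 0 0 0 0 0 0"}}

```text
time: 7.83
tcp_pos: [0.4424, -0.0066, 0.0173]
tool_rot: [-180.0, -0.0, 5.5]
ft_force: [-0.5, 0.1, 0.2]
gripper_width: 0.0399
grip_force: 0.0
```

Call:
{"api": "send_rows", "payload": {"deltas": "0 0 0 0 0 0; 0 0 0 0 0 0; 0 0 0 0 0 0; 0 0 0 0 0 0; 0 0 0 0 0 0", "hand": 4}}

```text
time: 8.25
tcp_pos: [0.4426, -0.0067, 0.0176]
tool_rot: [180.0, -0.0, 5.5]
ft_force: [-1.1, -0.0, 5.2]
gripper_width: 0.011
grip_force: 59.2
```

Call:
{"api": "send_rows", "payload": {"deltas": "0 0 0 0 0 0; 0 0 0 0 0 0; 0 0 0 0 0 0"}}

```text
time: 8.5
tcp_pos: [0.4427, -0.0067, 0.0176]
tool_rot: [180.0, -0.0, 5.5]
ft_force: [0.8, 0.5, 6.2]
gripper_width: 0.011
grip_force: 59.2
```

Call:
{"api": "send_rows", "payload": {"deltas": "0 0 -20 0 0 0; 0 0 -35 0 0 1; 0 7 -35 0 0 1; 5 8 -35 0 0 1; 10 8 -10 0 0 1"}}

```text
time: 8.92
tcp_pos: [0.4592, -0.0293, 0.1562]
tool_rot: [-180.0, -0.3, 1.4]
ft_force: [1.6, -0.3, 0.0]
gripper_width: 0.0112
grip_force: 58.6
```

Call:
{"api": "send_rows", "payload": {"deltas": "25 8 0 0 0 1; 30 2 0 0 0 0; 30 0 0 0 0 0; 30 0 0 0 0 0; 30 0 0 0 0 0"}}

```text
time: 9.33
tcp_pos: [0.6049, -0.0374, 0.1522]
tool_rot: [180.0, 0.0, 0.4]
ft_force: [0.4, -0.4, -0.8]
gripper_width: 0.0113
grip_force: 58.6
```

Call:
{"api": "send_rows", "payload": {"deltas": "30 0 0 0 0 0; 6 0 0 0 0 0; 0 0 0 0 0 0; 0 0 0 0 0 0"}}

```text
time: 9.67
tcp_pos: [0.6387, -0.037, 0.1515]
tool_rot: [180.0, 0.1, 0.5]
ft_force: [-0.8, -0.3, -0.3]
gripper_width: 0.0116
grip_force: 58.6
```

```bash
python3 - <<'E'
from look import *
t=manip.get_state()["tcp_pos"];z=t[2]-.0086
shot("scene","p2",(110,310,90,240),[cir(.637,-.1075,.012,.03),rect(.636,-.0415,.5,.152,.038,.012)])
E
```

```text
9.67 [638.7 -37.  151.5] [1.8e+02 1.4e-01 4.6e-01] [-0.8 -0.3 -0.3] 0.01161929751200482
```

View pics/p2.png

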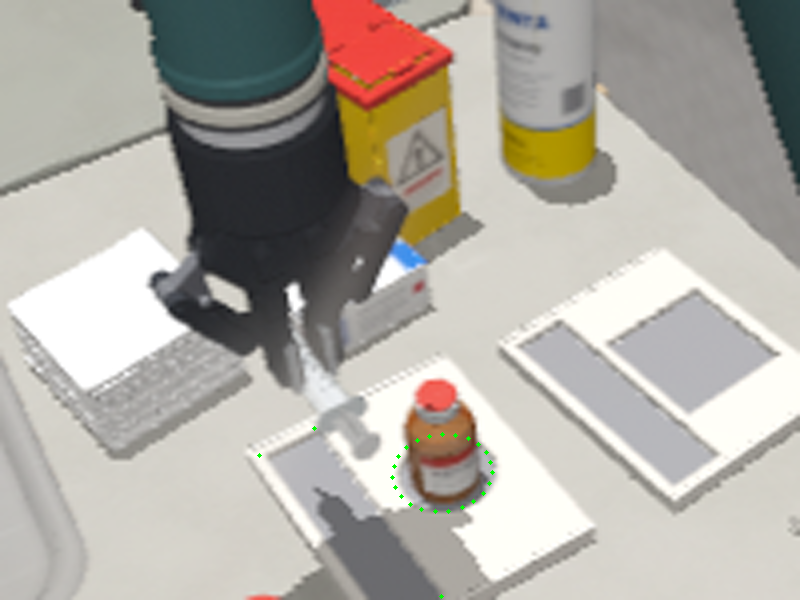

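The vial is down and upright in the round pocket (crop 443,470), and the syringe is held over its pocket. I'll lower it, watching the force near the vial.

Call:
{"api": "send_rows", "payload": {"deltas": "0 2.5 25 0 0 0; 0 0 25 0 0 0; 0 0 25 0 0 0; 0 0 20 0 0 0; 0 0 10 0 0 0"}}

```text
time: 10.13
tcp_pos: [0.6361, -0.0395, 0.0447]
tool_rot: [-180.0, 0.4, 0.5]
ft_force: [-1.1, 0.6, -0.9]
gripper_width: 0.0113
grip_force: 58.6
```

Call:
{"api": "send_rows", "payload": {"deltas": "0 0 0 0 0 0; 0 0 0 0 0 0; 0 0 0 0 0 0"}}

```text
time: 10.38
tcp_pos: [0.6405, -0.0397, 0.0484]
tool_rot: [180.0, -0.1, 0.5]
ft_force: [-0.3, -0.3, 0.3]
gripper_width: 0.0113
grip_force: 58.6
```

Call:
{"api": "send_rows", "payload": {"deltas": "0 0 5 0 0 0; 0 0 5 0 0 0; 0 0 5 0 0 0; 0 0 0 0 0 0; 0 0 0 0 0 0"}}

```text
time: 10.8
tcp_pos: [0.6397, -0.0395, 0.0318]
tool_rot: [-180.0, 0.0, 0.5]
ft_force: [-0.3, -0.1, 0.1]
gripper_width: 0.0111
grip_force: 58.6
```

Call:
{"api": "send_rows", "payload": {"deltas": "0 0 3 0 0 0; 0 0 3 0 0 0; 0 0 0 0 0 0; 0 0 0 0 0 0"}}

```text
time: 11.13
tcp_pos: [0.6398, -0.0395, 0.0259]
tool_rot: [-180.0, 0.0, 0.5]
ft_force: [-0.2, -0.6, -0.6]
gripper_width: 0.0113
grip_force: 58.6
```

Call:
{"api": "send_rows", "payload": {"deltas": "0 0 2 0 0 0; 0 0 0 0 0 0; 0 0 0 0 0 0"}}

```text
time: 11.38
tcp_pos: [0.6399, -0.0395, 0.0241]
tool_rot: [180.0, 0.0, 0.5]
ft_force: [0.1, -0.8, -0.2]
gripper_width: 0.0111
grip_force: 58.6
```

Call:
{"api": "send_rows", "payload": {"deltas": "0 0 0 0 0 0; 0 0 0 0 0 0; 0 0 0 0 0 0; 0 0 0 0 0 0", "hand": 26}}

```text
time: 11.72
tcp_pos: [0.6401, -0.0395, 0.0242]
tool_rot: [-180.0, -0.0, 0.5]
ft_force: [0.1, 0.3, 0.4]
gripper_width: 0.0259
grip_force: 0.0
```

Call:
{"api": "send_rows", "payload": {"deltas": "0 0 -15 0 0 0; 0 0 -30 0 0 0; 0 0 -30 0 0 0; 0 0 -40 0 0 0; 0 0 -20 0 0 0"}}

```text
time: 12.13
tcp_pos: [0.642, -0.04, 0.1644]
tool_rot: [180.0, -0.4, 0.4]
ft_force: [0.9, 0.2, 0.7]
gripper_width: 0.0258
grip_force: 0.0
```

Call:
{"api": "send_rows", "payload": {"deltas": "-34 8 0 0 0 0.5; -34 8 0 0 0 0; -34 8 0 0 0 0; -34 8 0 0 0 0; -34 8 0 0 0 0", "hand": 85}}

```text
time: 12.55
tcp_pos: [0.4686, -0.0801, 0.1603]
tool_rot: [180.0, -0.1, -0.0]
ft_force: [-0.5, -0.8, 0.2]
gripper_width: 0.084
grip_force: 0.0
```

Call:
{"api": "send_rows", "payload": {"deltas": "-32 10 0 0 0 0; 0 0 0 0 0 0; 0 0 0 0 0 0"}}

```text
time: 12.8
tcp_pos: [0.4358, -0.0905, 0.16]
tool_rot: [180.0, 0.0, -0.2]
ft_force: [1.4, 1.2, 0.0]
gripper_width: 0.0854
grip_force: 0.0
```

```bash
python3 - <<'E'
from look import *
d=shot("scene","q1",(110,310,160,310),[cir(.438,-.0895,.025,.031)])
np.savez("q1.npz",**d)
E
```

```text
12.8 [435.8 -90.5 160. ] [ 1.8e+02  4.0e-02 -1.8e-01] [1.4 1.2 0. ] 0.0854273537160111
```

View pics/q1.png

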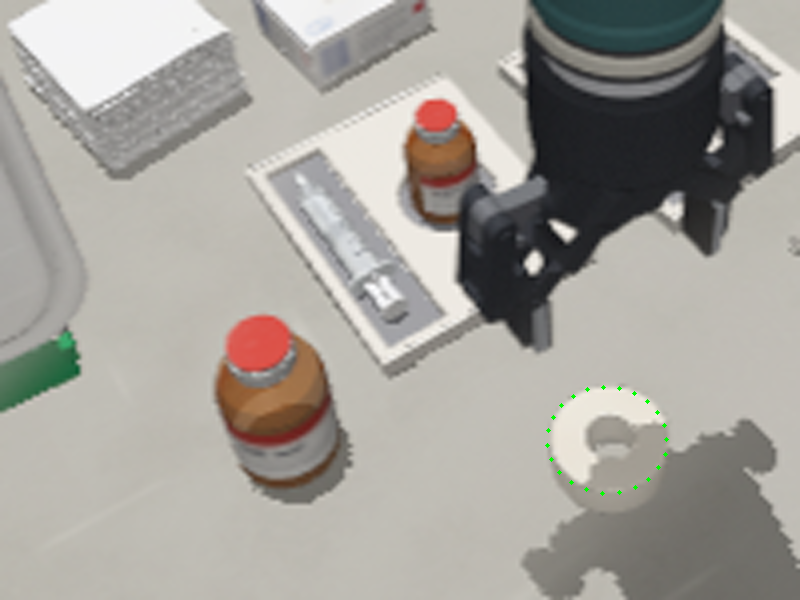

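The syringe lies in its long pocket (crop 350,240) and the vial is still upright. The projected tape circle (crop 607,440) matches the roll, so I'll pick up the tape.

Call:
{"api": "send_rows", "payload": {"deltas": "2 -1 30 0 0 0; 0 0 30 0 0 0; 0 0 30 0 0 0; 0 0 25 0 0 0; 0 0 8 0 0 0"}}

```text
time: 13.27
tcp_pos: [0.4414, -0.088, 0.0335]
tool_rot: [-180.0, 0.1, 0.0]
ft_force: [-0.8, -0.2, -0.7]
gripper_width: 0.0851
grip_force: 0.0
```

Call:
{"api": "send_rows", "payload": {"deltas": "0 0 0 0 0 0; 0 0 0 0 0 0; 0 0 0 0 0 0"}}

```text
time: 13.52
tcp_pos: [0.4415, -0.0887, 0.0372]
tool_rot: [180.0, -0.1, -0.0]
ft_force: [-0.3, -0.5, 0.3]
gripper_width: 0.0851
grip_force: 0.0
```

Call:
{"api": "send_rows", "payload": {"deltas": "-3 1 7 0 0 0; 0 0 7 0 0 0; 0 0 5 0 0 0; 0 0 0 0 0 0; 0 0 0 0 0 0"}}

```text
time: 13.93
tcp_pos: [0.4368, -0.0897, 0.0169]
tool_rot: [-180.0, 0.0, -0.0]
ft_force: [-0.5, 0.1, -0.4]
gripper_width: 0.0853
grip_force: 0.0
```

Call:
{"api": "send_rows", "payload": {"deltas": "0 0 0 0 0 0; 0 0 0 0 0 0; 0 0 0 0 0 0; 0 0 0 0 0 0; 0 0 0 0 0 0", "hand": 50}}

```text
time: 14.35
tcp_pos: [0.4371, -0.0897, 0.0179]
tool_rot: [180.0, -0.0, -0.0]
ft_force: [-0.7, -0.2, 7.3]
gripper_width: 0.0585
grip_force: 63.2
```

Call:
{"api": "send_rows", "payload": {"deltas": "0 0 0 0 0 0; 0 0 0 0 0 0"}}

```text
time: 14.52
tcp_pos: [0.4371, -0.0897, 0.0179]
tool_rot: [180.0, -0.0, -0.0]
ft_force: [0.9, 0.8, 7.1]
gripper_width: 0.0587
grip_force: 63.2
```

Call:
{"api": "send_rows", "payload": {"deltas": "0 0 -20 0 0 0; 0 0 -35 0 0 0; 0 0 -35 0 0 0; 10 10 -25 0 0 0; 22 22 0 0 0 0"}}

```text
time: 14.93
tcp_pos: [0.4679, -0.1196, 0.1363]
tool_rot: [-179.9, -0.1, 0.2]
ft_force: [0.0, -0.8, -1.1]
gripper_width: 0.058
grip_force: 65.4
```

Call:
{"api": "send_rows", "payload": {"deltas": "24 24 0 0 0 0; 24 24 0 0 0 0; 24 24 0 0 0 0; 24 24 0 0 0 0; 24 24 0 0 0 0"}}

```text
time: 15.35
tcp_pos: [0.5895, -0.2429, 0.1323]
tool_rot: [-180.0, 0.0, -0.0]
ft_force: [0.2, 0.6, -0.5]
gripper_width: 0.0586
grip_force: 65.4
```

Call:
{"api": "send_rows", "payload": {"deltas": "24 24 0 0 0 0; 22 26 0 0 0 0; 0 0 0 0 0 0; 0 0 0 0 0 0"}}

```text
time: 15.68
tcp_pos: [0.6352, -0.2941, 0.1319]
tool_rot: [179.9, -0.0, -0.2]
ft_force: [-1.2, 1.4, -0.9]
gripper_width: 0.0585
grip_force: 65.4
```

```bash
python3 - <<'E'
from look import *
t=manip.get_state()["tcp_pos"]
shot("scene","p3",(180,380,60,210),[rect(.6353,-.2913,5.9,.08,.08,.012),rect(.6284,-.2257,5.9,.152,.038,.012),cir(t[0],t[1],t[2]-.018,.031)])
E
```

```text
15.68 [ 635.2 -294.1  131.9] [ 1.7993e+02 -2.0000e-02 -1.9000e-01] [-1.2  1.4 -0.9] 0.05853911223597774
```

View pics/p3.png

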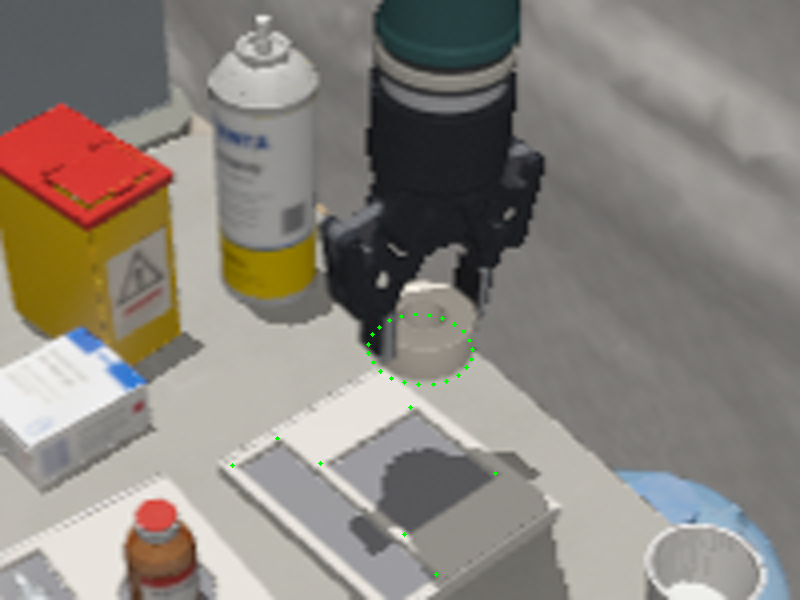

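The tape is held flat over the square pocket (crop 405,470). I'll lower it.

Call:
{"api": "send_rows", "payload": {"deltas": "0 -2 25 0 0 0; 0 0 25 0 0 0; 0 0 25 0 0 0; 0 0 15 0 0 0; 0 0 0 0 0 0"}}

```text
time: 16.15
tcp_pos: [0.6313, -0.2868, 0.0384]
tool_rot: [-179.8, 0.5, 0.0]
ft_force: [-0.5, -0.5, -1.5]
gripper_width: 0.0587
grip_force: 65.3
```

Call:
{"api": "send_rows", "payload": {"deltas": "0 0 0 0 0 0; 0 0 4 0 0 0; 0 0 3 0 0 0; 0 0 0 0 0 0; 0 0 0 0 0 0"}}

```text
time: 16.57
tcp_pos: [0.6353, -0.29, 0.036]
tool_rot: [180.0, -0.1, -0.0]
ft_force: [1.3, 0.8, -0.1]
gripper_width: 0.0581
grip_force: 65.4
```

Call:
{"api": "send_rows", "payload": {"deltas": "0 1 4 0 0 0; 0 0 4 0 0 0; 0 0 2 0 0 0; 0 0 0 0 0 0; 0 0 0 0 0 0"}}

```text
time: 16.98
tcp_pos: [0.6347, -0.2907, 0.0248]
tool_rot: [-180.0, 0.0, -0.0]
ft_force: [-0.3, -0.1, -0.2]
gripper_width: 0.0584
grip_force: 65.4
```

Call:
{"api": "send_rows", "payload": {"deltas": "0 0 1.5 0 0 0; 0 0 0 0 0 0; 0 0 0 0 0 0"}}

```text
time: 17.23
tcp_pos: [0.6352, -0.2909, 0.024]
tool_rot: [180.0, -0.0, -0.0]
ft_force: [-0.5, 0.4, 3.0]
gripper_width: 0.0584
grip_force: 65.6
```

Call:
{"api": "send_rows", "payload": {"deltas": "0 0 0 0 0 0; 0 0 0 0 0 0; 0 0 0 0 0 0; 0 0 0 0 0 0", "hand": 76}}

```text
time: 17.57
tcp_pos: [0.6348, -0.2908, 0.0235]
tool_rot: [-180.0, 0.0, -0.0]
ft_force: [0.7, 0.5, 1.6]
gripper_width: 0.076
grip_force: 0.0
```

Call:
{"api": "send_rows", "payload": {"deltas": "0 0 -20 0 0 0; 0 0 -35 0 0 0; 0 0 -35 0 0 0; -5 0 -30 0 0 0; -32 -4 0 0 0 0"}}

```text
time: 17.98
tcp_pos: [0.6084, -0.2888, 0.1511]
tool_rot: [179.6, -1.1, 0.1]
ft_force: [0.9, -0.3, 0.2]
gripper_width: 0.0763
grip_force: 0.0
```

Call:
{"api": "send_rows", "payload": {"deltas": "-32 -4 0 0 0 0; -32 -4 0 0 0 0; -32 -4 0 0 0 0; -32 -4 0 0 0 0; -32 -4 0 0 0 0", "hand": 40}}

```text
time: 18.4
tcp_pos: [0.4364, -0.2664, 0.1438]
tool_rot: [180.0, -0.0, -0.0]
ft_force: [0.3, 0.6, 0.9]
gripper_width: 0.0398
grip_force: 0.0
```

Call:
{"api": "send_rows", "payload": {"deltas": "0 0 0 0 0 -4.2; 0 0 0 0 0 -4.2; 0 0 0 0 0 0; 0 0 0 0 0 0"}}

```text
time: 18.73
tcp_pos: [0.4382, -0.2669, 0.1439]
tool_rot: [180.0, -0.0, 8.3]
ft_force: [1.2, 0.3, -0.1]
gripper_width: 0.0404
grip_force: 0.0
```

```bash
python3 - <<'E'
from look import *
d=shot("scene","q2",(180,380,130,280),[rect(.6353,-.2913,5.9,.08,.08,.012),np.array([[.494,-.2613,.005],[.430,-.271,.005],[.366,-.281,.005]])])
E
```

```text
18.73 [ 438.2 -266.9  143.9] [ 1.7999e+02 -4.0000e-02  8.2500e+00] [ 1.2  0.3 -0.1] 0.04035363234332054
```

View pics/q2.png

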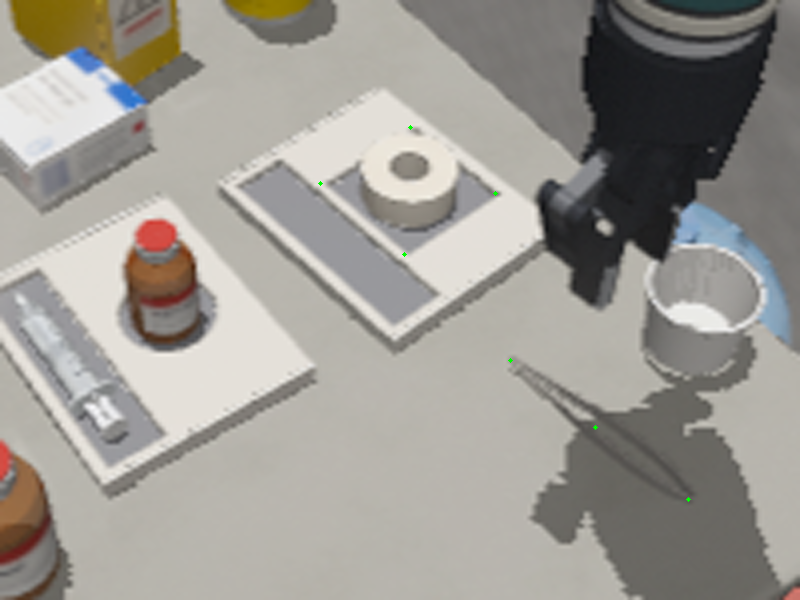

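The tape is flat in the square pocket (crop 408,185), and the vial and syringe are still seated. The forceps endpoints match my projected points (511,360 and 690,498), so I'll descend on the forceps.

Call:
{"api": "send_rows", "payload": {"deltas": "-9 5 25 0 0 0; 0 0 30 0 0 0; 0 0 30 0 0 0; 0 0 22 0 0 0; 0 0 8 0 0 0"}}

```text
time: 19.2
tcp_pos: [0.4289, -0.2722, 0.0258]
tool_rot: [-179.9, 0.2, 8.3]
ft_force: [-0.0, -0.4, -0.1]
gripper_width: 0.0399
grip_force: 0.0
```

Call:
{"api": "send_rows", "payload": {"deltas": "0 0 0 0 0 0; 0 0 0 0 0 0; 0 0 0 0 0 0"}}

```text
time: 19.45
tcp_pos: [0.4307, -0.2734, 0.0297]
tool_rot: [179.9, -0.1, 8.4]
ft_force: [-0.5, 0.4, 0.5]
gripper_width: 0.04
grip_force: 0.0
```

Call:
{"api": "send_rows", "payload": {"deltas": "0 0 5 0 0 0; 0 0 5 0 0 0; 0 0 5 0 0 0; 0 0 0 0 0 0; 0 0 0 0 0 0"}}

```text
time: 19.87
tcp_pos: [0.4296, -0.2728, 0.0134]
tool_rot: [-180.0, 0.0, 8.4]
ft_force: [0.2, 0.6, 0.4]
gripper_width: 0.0399
grip_force: 0.0
```

Call:
{"api": "send_rows", "payload": {"deltas": "0 0 0 0 0 0; 0 0 0 0 0 0; 0 0 0 0 0 0; 0 0 0 0 0 0; 0 0 0 0 0 0", "hand": 8}}

```text
time: 20.28
tcp_pos: [0.4298, -0.273, 0.014]
tool_rot: [180.0, -0.0, 8.4]
ft_force: [-1.3, 0.1, 4.5]
gripper_width: 0.0155
grip_force: 58.7
```

Call:
{"api": "send_rows", "payload": {"deltas": "0 0 0 0 0 0; 0 0 0 0 0 0; 0 0 0 0 0 0"}}

```text
time: 20.53
tcp_pos: [0.4298, -0.2729, 0.0139]
tool_rot: [180.0, -0.0, 8.4]
ft_force: [-1.8, 0.7, 5.8]
gripper_width: 0.0155
grip_force: 58.9
```

Call:
{"api": "send_rows", "payload": {"deltas": "0 0 -20 0 0 0; 0 0 -35 0 0 0; 0 0 -35 0 0 1.2; 0 0 -30 0 0 1.2; 0 0 0 0 0 0"}}

```text
time: 20.95
tcp_pos: [0.4326, -0.2748, 0.1384]
tool_rot: [179.7, -0.5, 5.9]
ft_force: [0.6, -1.1, -0.4]
gripper_width: 0.0154
grip_force: 58.8
```

Call:
{"api": "send_rows", "payload": {"deltas": "29 -4.3 0 0 0 0; 29 -4.3 0 0 0 0; 29 -4.3 0 0 0 0; 29 -4.3 0 0 0 0; 29 -4.3 0 0 0 0"}}

```text
time: 21.37
tcp_pos: [0.5725, -0.2359, 0.1327]
tool_rot: [-180.0, 0.1, 6.0]
ft_force: [0.7, -0.2, -0.5]
gripper_width: 0.0157
grip_force: 58.8
```

Call:
{"api": "send_rows", "payload": {"deltas": "29 -4.3 0 0 0 0; 27 -4.3 0 0 0 0; 0 0 0 0 0 0; 0 0 0 0 0 0"}}

```text
time: 21.7
tcp_pos: [0.6278, -0.2205, 0.1323]
tool_rot: [-180.0, 0.0, 6.1]
ft_force: [-1.1, 0.1, -0.8]
gripper_width: 0.0153
grip_force: 58.8
```

```bash
python3 - <<'E'
from look import *
t=manip.get_state()["tcp_pos"];z=t[2]-.014+.005;a=np.radians(5.9);u=np.array([np.cos(a),np.sin(a),0])*.066;c=np.array([t[0],t[1],z])
shot("scene","p4",(160,360,90,240),[rect(.6284,-.2257,5.9,.152,.038,.012),np.array([c+u,c-u])])
E
```

```text
21.7 [ 627.8 -220.5  132.3] [-1.7995e+02  1.0000e-02  6.1400e+00] [-1.1  0.1 -0.8] 0.015329997702222094
```

View pics/p4.png

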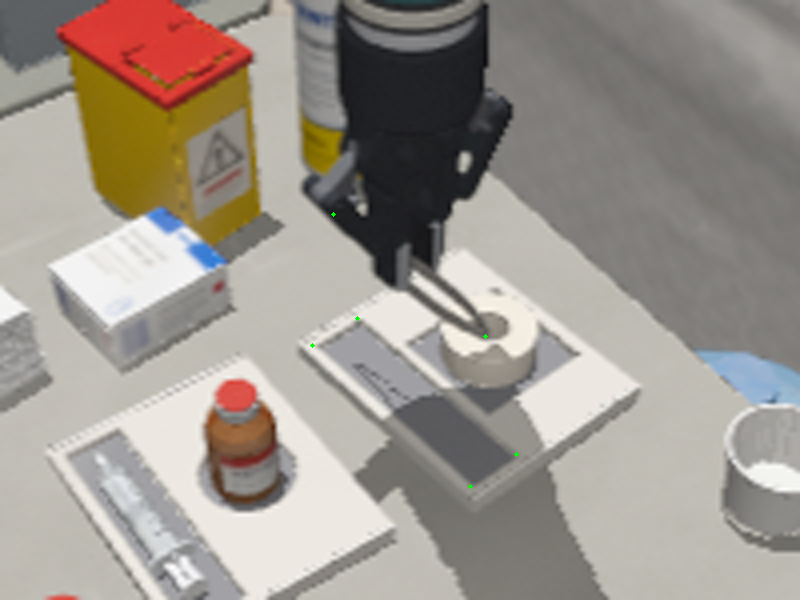

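The forceps are held level and in line with the long pocket (projected end at crop 486,336). I'll lower them.

Call:
{"api": "send_rows", "payload": {"deltas": "0 1 25 0 0 0; 0 0 25 0 0 0; 0 0 25 0 0 0; 0 0 15 0 0 0; 0 0 0 0 0 0"}}

```text
time: 22.17
tcp_pos: [0.6222, -0.2231, 0.0399]
tool_rot: [-179.8, 0.5, 5.9]
ft_force: [-0.6, 1.4, -0.1]
gripper_width: 0.0154
grip_force: 58.8
```

Call:
{"api": "send_rows", "payload": {"deltas": "0 0 0 0 0 0; 0 0 4 0 0 0; 0 0 4 0 0 0; 0 0 0 0 0 0; 0 0 0 0 0 0"}}

```text
time: 22.58
tcp_pos: [0.627, -0.2232, 0.0363]
tool_rot: [180.0, -0.1, 6.0]
ft_force: [0.8, -0.5, -0.2]
gripper_width: 0.0154
grip_force: 58.8
```

Call:
{"api": "send_rows", "payload": {"deltas": "0 0 4 0 0 0; 0 0 4 0 0 0; 0 0 3 0 0 0; 0 0 0 0 0 0; 0 0 0 0 0 0"}}

```text
time: 23.0
tcp_pos: [0.6263, -0.223, 0.0242]
tool_rot: [-180.0, 0.0, 6.0]
ft_force: [-0.2, -0.5, -0.5]
gripper_width: 0.0158
grip_force: 58.8
```

Call:
{"api": "send_rows", "payload": {"deltas": "0 0 1 0 0 0; 0 0 0 0 0 0; 0 0 0 0 0 0"}}

```text
time: 23.25
tcp_pos: [0.6267, -0.2231, 0.0237]
tool_rot: [180.0, -0.0, 6.0]
ft_force: [0.2, 0.5, -0.4]
gripper_width: 0.0156
grip_force: 58.8
```

Call:
{"api": "send_rows", "payload": {"deltas": "0 0 0 0 0 0; 0 0 0 0 0 0; 0 0 0 0 0 0; 0 0 0 0 0 0; 0 0 0 0 0 0", "hand": 32}}

```text
time: 23.67
tcp_pos: [0.6267, -0.2231, 0.0237]
tool_rot: [180.0, -0.0, 6.0]
ft_force: [0.7, -0.3, -0.1]
gripper_width: 0.032
grip_force: 0.0
```

Call:
{"api": "send_rows", "payload": {"deltas": "0 0 -10 0 0 0; 0 0 -25 0 0 0; 0 0 -35 0 0 0; 0 0 -40 0 0 0; 0 0 -40 0 0 0"}}

```text
time: 24.08
tcp_pos: [0.626, -0.2229, 0.1754]
tool_rot: [-180.0, 0.1, 6.0]
ft_force: [0.7, 0.1, 0.1]
gripper_width: 0.032
grip_force: 0.0
```

Call:
{"api": "send_rows", "payload": {"deltas": "-25 25 -5 0 0 0; -25 25 0 0 0 0; -25 25 0 0 0 0; -25 25 0 0 0 0; 0 0 0 0 0 0"}}

```text
time: 24.5
tcp_pos: [0.5301, -0.3419, 0.1799]
tool_rot: [179.7, 0.3, 5.2]
ft_force: [-1.3, -0.9, 0.1]
gripper_width: 0.0322
grip_force: 0.0
```

```bash
python3 - <<'E'
from look import *
shot("scene","f1",(110,360,110,290),f=3.2)
d=shot("top","f2",(170,370,90,240),[rect(.6284,-.2257,5.9,.152,.038,.012),rect(.6353,-.2913,5.9,.08,.08,.012)])
E
```

```text
24.5 [ 530.1 -341.9  179.9] [179.7    0.27   5.25] [-1.3 -0.9  0.1] 0.03221036416510238
```

View pics/f1.png

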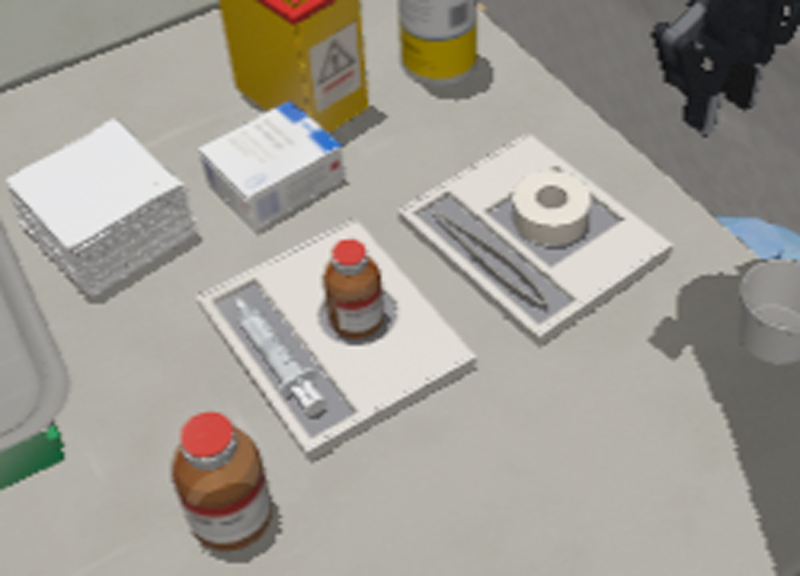

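View pics/f2.png

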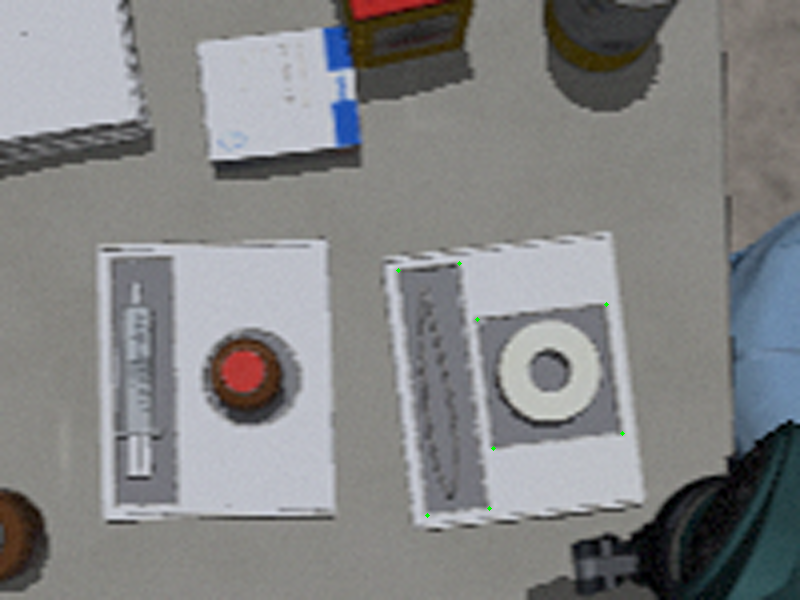

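The top view shows all four things in their pockets: syringe (138,380), vial (243,372), forceps (440,395) and tape (548,372). I never touched the tub or the carton, and the arm is clear. I'll let the arm settle and hand in.

Call:
{"api": "send_rows", "payload": {"deltas": "0 0 0 0 0 0; 0 0 0 0 0 0; 0 0 0 0 0 0; 0 0 0 0 0 0; 0 0 0 0 0 0"}}

```text
time: 25.02
tcp_pos: [0.5383, -0.3319, 0.1786]
tool_rot: [-180.0, -0.0, 6.1]
ft_force: [-0.4, 0.2, -1.1]
gripper_width: 0.0322
grip_force: 0.0
```

```bash
python3 -c "
from plant import manip
print(manip.job_done())"
```

```text
the job is handed in; nothing more can be done
None
```

Both kits are made up and handed in at about 25 s: the final pictures show the vial, syringe, tape and forceps each seated in its pocket, with the tub and carton never touched; no verdict came back.

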